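Close a dosing bottle and lock it in the anti-tip rack

TASK

First press the blue-capped dosing bottle's raised cap fully down where it stands, and only then pull the red stop knob on the blue rack all the way up. Slide the bottle, standing upright with its neck in the slot and its body under the plate, in through the mouth and round the bend to the very end of the slot, then push the red knob fully down again to lock it in. Leave the yellow-capped bottle, the tin and the brush where they are.

Things in the scene. Friction and masses are not known exactly. Their poses are not given: they have to be found in the camera images.
- bottle: White dosing bottle with a blue band and blue cap, loose, about 260 g. Origin: centre of its underside, z up. Body 72 mm diameter up to 86 mm, conical shoulder from 86 to 100 mm, neck 28 mm diameter from 100 to 148 mm, then the cap.
- cap (a joint): Push-pull cap of the bottle, a blue cylinder 26 mm diameter and 22 mm high that slides along the neck's axis: 0 = fully down (closed, cap top 172 mm above the bottle's underside), 0.012 m = fully up (open). Stays where it is left; about 5 N moves it.
- cap_top (a point): Centre of the top face of the bottle's cap.
- rack: Fixed blue plate on five 12 mm posts, underside 106 and top 114 mm above the bench. Origin on the bench; plate spans its x -70..150, y -80..80 mm. An L-shaped slot 36 mm wide: centre line from the mouth at (0,-80) to the bend (0,20), then along +x; a neck touching the closed end is at (94,20). Posts (x,y): (-63,-73) (62,-73) (143,-73) (-63,73) (143,73); a 6 mm bar joins the last two.
- slot_mouth (a point): Middle of the slot's mouth, at the plate's edge, on the height of the plate's top.
- slot_corner (a point): Where the slot's two centre lines meet (the bend), on the height of the plate's top.
- slot_end (a point): On the slot's centre line at its closed end, where the neck's axis belongs, on the height of the plate's top.
- dock (a point): Point on the bench right below slot_end, where the centre of the bottle's underside belongs.
- stop (a joint): Stop pin beside the slot's first leg, sliding vertically: 0 = fully down (its 12 mm steel pin reaches 38 mm below the plate's top and bars the way of the bottle's body), 0.028 m = fully up (way free). Stays where it is left; about 5 N moves it.
- stop_top (a point): Centre of the top face of the stop's red knob, a cylinder 22 mm diameter and 22 mm high; with the pin down the top face is 23.5 mm above the plate. The knob's axis stands at (-34,-30) mm in the rack's frame.
- yellow_bottle: Bystander: bottle of the same shape with a yellow band and yellow cap (shut, total height 172 mm). Origin: centre of its underside.
- tin: Bystander: closed tin with red label, 70 mm diameter, 85 mm high. Origin: centre of its underside.
- brush: Bystander: paint brush lying on the bench along its x, about 220 mm long.
Not all that is in view belongs to the job. What is shaped like the bottle but green or orange is not meant.

How it is judged (in metres and radians):
On the way, in this order (a step that is already met when the one before it is completed fails the run):
1. the bottle's cap is pressed fully down (within 2 mm) while the bottle still stands outside the rack (value of joint cap below 0.002 m and distance of bottle from where it was at the start of the episode below 0.04 m), for 0.2 s.
2. the red stop is pulled up at least 24 mm (value of joint stop above 0.024 m), for 0.2 s.
3. the bottle stands upright at the end of the slot, within 12 mm of its place (horizontal distance between bottle and dock below 0.012 m and height (world z) of bottle below 0.008 m and angle between bottle's own z axis and vertical below 0.12 rad), for 0.2 s.
4. the red stop is pressed fully down again (within 3 mm) (value of joint stop below 0.003 m), for 0.2 s.
At the end, for the whole second after the job is handed in: The bottle stands upright (within 0.12 rad) and at rest on the bench with its centre within 12 mm (horizontally) of the end of the slot, its cap down within 2 mm, and the red stop down within 3 mm (all of step 3 and value of joint cap below 0.002 m and value of joint stop below 0.003 m and linear speed of bottle below 0.02 m/s); the robot touches nothing.
It fails at once if the bottle is tipped by more than 0.5 rad (angle between bottle's own z axis and vertical above 0.5 rad).
It fails at once if the yellow-capped bottle is moved by more than 25 mm (distance of yellow_bottle from where it was at the start of the episode above 0.025 m).
It fails at once if the tin is moved by more than 25 mm (distance of tin from where it was at the start of the episode above 0.025 m).
It fails at once if the brush is moved by more than 25 mm (distance of brush from where it was at the start of the episode above 0.025 m).
It also fails if it takes over 64 s, if anything falls off the work surface, if the arm or the gripper's body presses on something with over 40 N, if the wrist force passes 120 N, or if a joint passes its speed limit or range.

ROBOT

A 6-joint arm with a two-finger parallel gripper is mounted at the origin on the work surface. World frame = base frame: x ahead of the robot, y to its left, z up, the work surface at z = 0. Lengths are in mm, angles in rad, forces in N, time in s.
With the tool pointing down it reaches from about 350 to 975 mm from the base axis. Payload 17.4 kg.
Tool frame: the origin (TCP) lies at the very end of the fingers, on their centre line; the grasp point (between the pads) lies 19 mm behind it; z points along the fingers, y is the line along which they close (so a half turn about z gives the same grasp; the last joint's range is limited). The gripper opens to 85 mm and grips with 20 to 120 N. Pads are 22 mm wide; open, the fingers measure 114 mm over their backs; the gripper's body (76 mm by 85 mm) begins 54 mm behind the grasp point. The pads swing forward as they close: fully open they stand 13 mm farther back than shut.
Start: joints at [1.178, 0.116, 1.442, -0, 1.584, -0.038], TCP at [234.505, 632.961, 231.303] pointing down, gripper open.
Joint ranges: [-2.83, 2.83], [-0.83, 2.19], [0.07, 2.5], [-1.14, 4.28], [0.01, 3], [-2.97, 2.97]. Speed limits (rad/s): [1.89, 1.89, 2.22, 3.14, 3.14, 3.14].

INTERFACE

Orientations are given as a unit quaternion [w, x, y, z].
In Python, from plant import arm gives the robot as it stands. The module is installed in compiled form; this text tells all that it offers.
- The arm moves only by the tool carry_out, never from a script. Its argument "plan" is a list that holds one entry, the list of rows, each a list of 5 numbers: the shift along the world's x, y, z in m, then the turn about the world's z in rad, then the finger opening in m, from 0 to 0.0854. In form: [[[x, y, z, turn, gripper], ...]]. A call has 1 to 10 rows; each row is the pose to reach, as a shift and turn from the pose commanded when the call began; what a row does not reach only later rows make up. A row lasts 1/10 s, in which the tool goes at most 50 mm and 8.59 degrees, less where a joint would pass 70% of its speed; a pose out of reach is approached as far as the arm can. A call with a gripper value outside its range is refused whole. The fingers move at their own pace and stop on an object; "grip_force" is the grip in N (left out, the last holds). Time passes only in rows, so rows that repeat a pose let the fingers close. It gives the time, the measured TCP pose, the force, the opening and the grip force at its end, in the units of the state.
- arm.state(): the state, without advancing time (a new reading comes with each control period).
- arm.read_camera(name): name is "side" or "top" or "wrist"; returns a dict with "image" (420x560x3 uint8, red, green, blue), "z_map" (420x560 float32, mm along the optical axis (not along the pixel's ray), 0 where there is no reading), "intrinsics" (3x3 intrinsics, pixels), "R" (3x3) and "t" (3): a world point X has camera coordinates R X + t. Camera axes: x right, y down, z forward; pixel columns grow to the right and rows downward; lengths in mm; the calibration is good to about 2 mm. The wrist camera is an equidistant fisheye: a pixel r from the principal point sees the ray r / f radians off the axis. A picture is of the moment at which its call begins.
- arm.hand_in(): hands the job in; it is judged then, once.
The state is a dict: "clock": time; "q": joint angles; "qvel": joint speeds; "effort": joint torques, N m; "eef_pos": TCP position; "eef_rot": TCP orientation; "ft_force": force on the tool from outside, world axes, zero at the start; "torque": the same for the moment, N m; "opening": opening from 0.0 (shut) to 1.0 (fully open); "gripper_force": force on a finger pad.
Only numpy, scipy, OpenCV 4.12 (cv2) and the standard library are available. Lean on these libraries where they do the work, as an engineer would, in place of code of your own. Each camera call takes 0.05 s, during which the arm holds its last target. There are 200 camera calls.

## Working session

There is one attempt and no reset: what is moved stays moved. The work goes in short steps, Python scripts to look and compute and a tool call to move; the robot and the scene stay as the last step left them, time stands still between calls to the robot, and variables do not carry over. Pictures are saved under pics/ and viewed, at most 10 in all, crops included, and the job is handed in when it is done.

Besides the shell and the picture viewer there is one more tool, called after ">>>" by a JSON object that holds its "method" and its "body". carry_out: Moves the arm, as the interface text tells. Its arguments: {"type":"object","properties":{"plan":{"type":"array","items":{"type":"array","items":{"type":"array","items":{"type":"number"}}}},"grip_force":{"type":"number"}},"required":["plan"]}

```bash
mkdir -p pics; cat > h.py <<'E'
from plant import arm
import numpy as np, cv2
def shot(n,save=None):
    d=arm.read_camera(n)
    if save: cv2.imwrite('pics/'+save,d['image'][:,:,::-1])
    np.savez(n+'.npz',**d)
    return d
def pts(d):  # world point per pixel from depth (pinhole)
    K=d['intrinsics'];z=d['z_map'];v,u=np.indices(z.shape)
    c=np.stack([(u-K[0,2])/K[0,0]*z,(v-K[1,2])/K[1,1]*z,z],-1)
    return (c-d['t'])@d['R']
E
python3 - <<'E'
from h import *
s=arm.state();print(s['clock'],s['eef_pos'],s['eef_rot'],s['ft_force'],s['opening'])
a=shot('top');b=shot('side')
cv2.imwrite('pics/a.png',cv2.resize(a['image'][:,:,::-1],(800,600)))
cv2.imwrite('pics/b.png',cv2.resize(b['image'][:,:,::-1],(800,600)))
for d in(a,b): print(d['intrinsics'],d['R'],d['t'])
E
```

```text
0.0 [234.39953978 632.78911473 230.55300628] [-1.28139209e-04  1.76450176e-01  9.84309401e-01 -5.67593357e-04] [-0.17408333  0.25587386  0.74988957] 1.0013932451621612
[[515.91894684   0.         278.58423783]
 [  0.         515.91894684 206.66637442]
 [  0.           0.           1.        ]] [[ 0.02185814 -0.99975012 -0.00468158]
 [-0.99874225 -0.02162427 -0.04523619]
 [ 0.04512365  0.00566447 -0.99896535]] [-145.69050534  575.37173662 1362.03272214]
[[405.4416976    0.         279.82442315]
 [  0.         405.4416976  205.83437247]
 [  0.           0.           1.        ]] [[-0.99872083 -0.0505373  -0.00163617]
 [-0.03315457  0.6789478  -0.73343756]
 [ 0.03817683 -0.73244513 -0.67975485]] [586.1097919  191.33657778 972.44474464]
```

View pics/a.png

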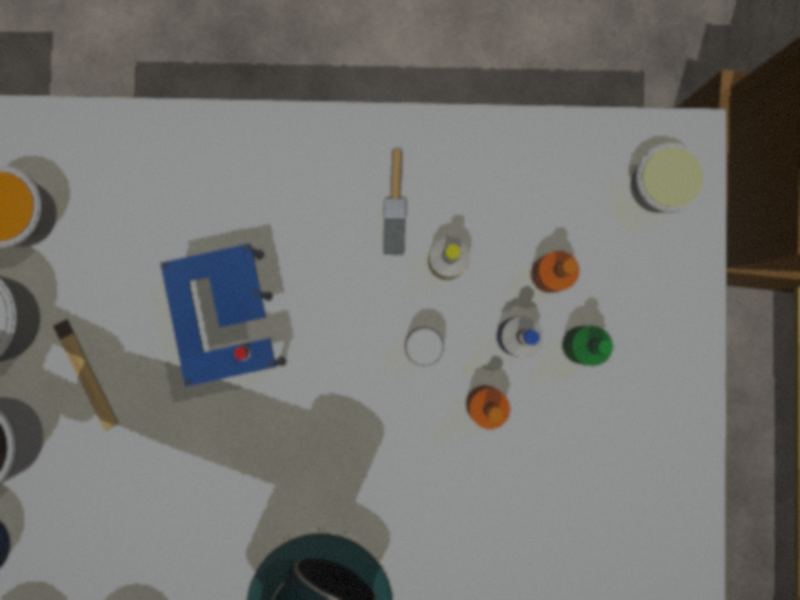

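View pics/b.png

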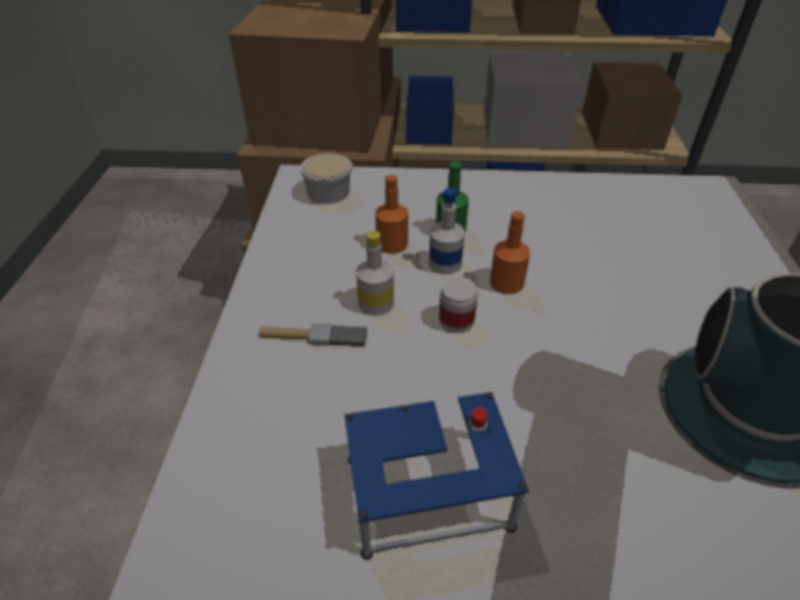

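The top view shows the blue plate with its slot mouth facing right, towards -y, at (270,330), and the red knob at (241,353). The candidate bottles in the top view are blue-capped (530,338), yellow-capped (452,252), green (595,345), and orange (557,270) and (490,408). The white bottle with a blue cap and band at (530,338), seen at side (447,230), is the one meant. The tin at (425,345) stands between it and the rack. I'll measure and check with a crop.

```bash
python3 - <<'E'
from h import *
out=[]
for n in('top','side'):
    d=dict(np.load(n+'.npz'));P=pts(d);hsv=cv2.cvtColor(d['image'],cv2.COLOR_RGB2HSV);H,S,V=[hsv[...,i].astype(int) for i in range(3)]
    on=(P[...,0]>300)&(P[...,0]<1000)&(abs(P[...,1])<600)&(d['z_map']>0)
    M={'blue':(H>105)&(H<128)&(S>130),'red':((H<6)|(H>172))&(S>150),'yellow':(H>22)&(H<34)&(S>140),'green':(H>45)&(H<80)&(S>120),'orange':(H>=6)&(H<16)&(S>170)}
    for k,m in M.items():
        for lo,hi in((100,118),(118,220)) if k!='red' else((20,118),(118,220)):
            mm=(m&on&(P[...,2]>lo)&(P[...,2]<hi)).astype(np.uint8)
            c,l,st,ce=cv2.connectedComponentsWithStats(mm)
            for i in range(1,c):
                if st[i,4]>12:
                    q=P[l==i];print(n,k,lo,st[i],'mean',q.mean(0).round(),'zmax',q[:,2].max().round(),'box',q.min(0).round(),q.max(0).round())
                    if k=='blue' and lo==100 and st[i,4]>800:
                        h=cv2.minAreaRect(q[:,:2].astype(np.float32));print('RECT',h)
    if n=='top':
        w=(on&(P[...,2]>20)&(P[...,1]<0)).astype(np.uint8)
        c,l,st,ce=cv2.connectedComponentsWithStats(w)
        for i in range(1,c):
            if st[i,4]>20:
                q=P[l==i];print('obj',ce[i].round(),'box',q.min(0).round(),q.max(0).round())
a=np.load('top.npz')['image'][200:290,310:450,::-1];b=np.load('side.npz')['image'][110:240,230:390,::-1]
cv2.imwrite('pics/c.png',np.hstack([cv2.resize(a,(400,260)),cv2.resize(b,(400,260))]))
E
```

```text
top blue 100 [ 115  173   76   96 3782] mean [540. 181. 112.] zmax 118.0 box [415.  81. 104.] [652. 274. 118.]
RECT ((534.2244262695312, 177.72149658203125), (216.08741760253906, 157.27984619140625), 12.875883102416992)
top blue 118 [367 232  10   9  66] mean [ 508. -352.  182.] zmax 188.0 box [ 498. -362.  175.] [ 516. -341.  188.]
top red 118 [164 243   9   8  52] mean [470. 131. 136.] zmax 141.0 box [462. 122. 129.] [479. 142. 141.]
top yellow 118 [312 171  10  10  75] mean [ 646. -222.  170.] zmax 176.0 box [ 636. -233.  166.] [ 658. -211.  176.]
top green 118 [415 237  13  11 106] mean [ 494. -474.  166.] zmax 177.0 box [ 482. -485.  127.] [ 507. -463.  177.]
top orange 118 [392 181  12  13 101] mean [ 625. -415.  166.] zmax 175.0 box [ 613. -427.  120.] [ 638. -404.  175.]
top orange 118 [339 283  14  12  69] mean [ 383. -296.  165.] zmax 176.0 box [ 369. -311.  129.] [ 393. -284.  176.]
obj [454. 125.] box [ 741. -600.   20.] [ 856. -556.   82.]
obj [278. 141.] box [ 747. -136.   20.] [ 760. -117.   25.]
obj [314. 180.] box [ 611. -257.   20.] [ 681. -186.  176.]
obj [389. 190
[... 849 characters left out ...]
ellow 118 [257 162   9  11  75] mean [ 646. -216.  169.] zmax 176.0 box [ 636. -230.  154.] [ 657. -209.  176.]
side green 118 [315 113   8  19 102] mean [ 495. -467.  154.] zmax 177.0 box [ 483. -484.  121.] [ 505. -460.  177.]
side orange 100 [268 142  12   7  48] mean [ 626. -406.  107.] zmax 117.0 box [ 610. -419.  100.] [ 644. -398.  117.]
side orange 100 [353 169  13   7  66] mean [ 382. -287.  107.] zmax 118.0 box [ 363. -301.  100.] [ 397. -278.  118.]
side orange 118 [271 124   6  19 111] mean [ 626. -406.  149.] zmax 176.0 box [ 618. -415.  118.] [ 634. -401.  176.]
side orange 118 [356 149  10  21 134] mean [ 382. -288.  150.] zmax 176.0 box [ 373. -301.  119.] [ 391. -282.  176.]
```

View pics/c.png

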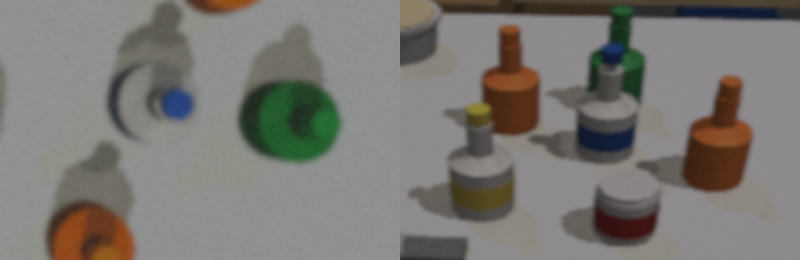

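The crop confirms it: the white bottle with the blue cap and blue band, at crop (175,103) and (612,55). Its cap sits at (508,-352), higher than its neighbours' caps because it is up. The rack's origin comes out near (496,170) with a 13° yaw, and the knob it predicts, (470,133), matches the measured one. Before moving I'll check the heights of the pots on the left.

```bash
python3 - <<'E'
from h import *
d=dict(np.load('top.npz'));P=pts(d)
for r,c in((145,5),(220,3),(310,3),(380,1),(290,60)): print(P[r,c].round())
m=(P[...,1]>300)&(P[...,2]>30)&(d['z_map']>0);print(P[m].min(0),P[m].max(0))
E
```

```text
[716. 563.  90.]
[526. 543. 121.]
[309. 526. 134.]
[112. 577.  31.]
[343. 449.  -4.]
[ 80.8308602  505.59296664  30.00604574] [791.46734898 593.48444886 136.89884154]
```

>>> {"method": "carry_out", "body": {"plan": [[[0, 0, 0.05, 0, 0], [0, 0, 0.1, 0, 0], [0, 0, 0.12, 0, 0], [0, 0, 0.12, 0, 0]]]}}

```text
clock: 0.5
eef_pos: [234.7, 633.4, 355.2]
eef_rot: [0.001, 0.176, 0.984, 0.002]
ft_force: [0.6, -0.4, -0.2]
opening: 0.332
gripper_force: 0.0
```

>>> {"method": "carry_out", "body": {"plan": [[[0.3, -0.4, 0, -1.5, 0], [0.3, -0.4, 0, -1.5, 0], [0.3, -0.4, 0, -1.5, 0], [0.3, -0.4, 0, -1.5, 0], [0.3, -0.4, 0, -1.5, 0], [0.3, -0.4, 0, -1.5, 0], [0.3, -0.4, 0, -1.5, 0], [0.3, -0.4, 0, -1.5, 0], [0.3, -0.4, 0, -1.5, 0], [0.3, -0.4, 0, -1.5, 0]]]}}

```text
clock: 1.5
eef_pos: [535.2, 231.0, 349.9]
eef_rot: [-0.0, 0.802, 0.597, -0.001]
ft_force: [0.7, 0.6, 0.1]
opening: -0.001
gripper_force: 0.0
```

>>> {"method": "carry_out", "body": {"plan": [[[-0.0265, -0.585, 0, -1.06, 0], [-0.0265, -0.585, 0, -1.06, 0], [-0.0265, -0.585, 0, -1.06, 0], [-0.0265, -0.585, 0, -1.06, 0], [-0.0265, -0.585, 0, -1.06, 0], [-0.0265, -0.585, 0, -1.06, 0], [-0.0265, -0.585, 0, -1.06, 0], [-0.0265, -0.585, 0, -1.06, 0], [-0.0265, -0.585, 0, -1.06, 0], [-0.0265, -0.585, 0, -1.06, 0]]]}}

```text
clock: 2.5
eef_pos: [511.1, -268.5, 349.9]
eef_rot: [-0.0, 0.994, 0.113, -0.001]
ft_force: [2.0, 0.6, 0.4]
opening: -0.0
gripper_force: 0.0
```

>>> {"method": "carry_out", "body": {"plan": [[[-0.003, -0.0835, 0, 0, 0], [-0.003, -0.0835, 0, 0, 0], [-0.003, -0.0835, -0.05, 0, 0], [-0.003, -0.0835, -0.1, 0, 0], [-0.003, -0.0835, -0.13, 0, 0], [-0.003, -0.0835, -0.15, 0, 0], [-0.003, -0.0835, -0.15, 0, 0], [-0.003, -0.0835, -0.15, 0, 0]]]}}

```text
clock: 3.3
eef_pos: [508.7, -349.9, 201.2]
eef_rot: [-0.0, 0.994, 0.113, -0.0]
ft_force: [0.3, 0.2, 1.0]
opening: -0.007
gripper_force: 0.0
```

```bash
python3 - <<'E'
from h import *
print(arm.state()['eef_pos'])
d=shot('wrist');s=shot('side')
a=cv2.resize(d['image'][:,:,::-1],(400,300));b=cv2.resize(s['image'][60:210,230:430,::-1],(400,300))
cv2.imwrite('pics/d.png',np.hstack([a,b]))
E
```

```text
[ 508.74352948 -349.91267848  201.23298605]
```

View pics/d.png

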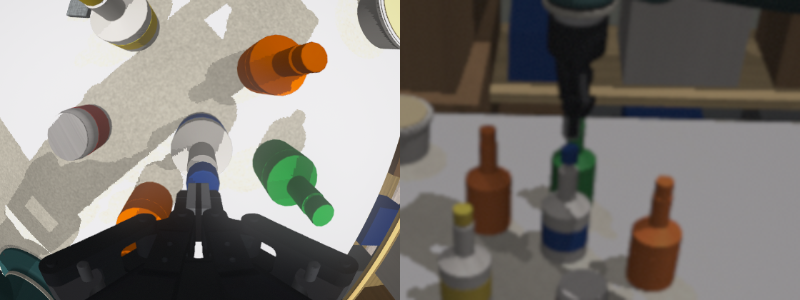

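The closed fingertips stand right over the blue cap, at wrist (202,185) and side (570,150). Now I'll press it down slowly.

>>> {"method": "carry_out", "body": {"plan": [[[0, -0.002, -0.01, 0, 0], [0, -0.002, -0.015, 0, 0], [0, -0.002, -0.018, 0, 0], [0, -0.002, -0.021, 0, 0], [0, -0.002, -0.023, 0, 0], [0, -0.002, -0.025, 0, 0], [0, -0.002, -0.027, 0, 0], [0, -0.002, -0.028, 0, 0]]]}}

```text
clock: 4.2
eef_pos: [508.9, -352.0, 173.2]
eef_rot: [0.0, 0.994, 0.113, -0.0]
ft_force: [-1.4, -0.0, 4.7]
opening: 0.0
gripper_force: 2.2
```

>>> {"method": "carry_out", "body": {"plan": [[[0, 0, -0.001, 0, 0], [0, 0, -0.002, 0, 0], [0, 0, -0.003, 0, 0], [0, 0, -0.003, 0, 0]]]}}

```text
clock: 4.6
eef_pos: [509.3, -352.3, 171.9]
eef_rot: [0.001, 0.994, 0.113, 0.001]
ft_force: [-3.2, 1.5, 15.6]
opening: -0.003
gripper_force: 7.8
```

>>> {"method": "carry_out", "body": {"plan": [[[0, 0, 0, 0, 0], [0, 0, 0, 0, 0], [0, 0, 0.03, 0, 0.05], [0, 0, 0.07, 0, 0.05], [-0.02, 0.05, 0.09, 0, 0.05], [-0.039, 0.1, 0.09, 0, 0.05], [-0.039, 0.15, 0.09, 0, 0.05], [-0.039, 0.2, 0.09, 0, 0.05], [-0.039, 0.25, 0.09, 0, 0.05], [-0.039, 0.3, 0.09, 0, 0.05]]]}}

```text
clock: 5.6
eef_pos: [469.3, -60.1, 260.1]
eef_rot: [-0.0, 0.994, 0.113, 0.0]
ft_force: [1.9, 0.0, 0.4]
opening: 0.585
gripper_force: 0.0
```

```bash
python3 - <<'E'
from h import *
print(arm.state()['eef_pos'])
d=shot('side');P=pts(d);hsv=cv2.cvtColor(d['image'],cv2.COLOR_RGB2HSV).astype(int)
m=(hsv[...,0]>105)&(hsv[...,0]<128)&(hsv[...,1]>130)&(abs(P[...,0]-508)<25)&(abs(P[...,1]+350)<30)&(P[...,2]>120)
q=P[m];print(len(q),q.mean(0),q.min(0),q.max(0))
E
```

```text
[469.30795192 -60.10464933 260.0775002 ]
64 [ 508.0724656  -346.8021287   169.09288522] [ 497.81928435 -363.86584519  154.80765849] [ 517.26673423 -337.9954885   176.10858651]
```

The cap top went from 188 to 176 mm by the same measure, so it is fully down. Next is the knob.

>>> {"method": "carry_out", "body": {"plan": [[[0, 0.05, 0, 0, 0.055], [0, 0.1, 0, 0, 0.055], [0, 0.15, 0, 0, 0.055], [0, 0.1845, 0, 0, 0.055], [0, 0.1845, -0.03, 0, 0.055], [0, 0.1845, -0.06, 0, 0.055], [0, 0.1845, -0.08, 0, 0.055], [0, 0.1845, -0.09, 0, 0.055], [0, 0.1845, -0.09, 0, 0.055]]]}}

```text
clock: 6.55
eef_pos: [469.4, 122.4, 169.1]
eef_rot: [0.0, 0.994, 0.113, -0.001]
ft_force: [0.4, -0.8, 0.0]
opening: 0.646
gripper_force: 0.0
```

```bash
python3 - <<'E'
from h import *
print(arm.state()['eef_pos'])
d=shot('wrist');s=shot('side');shot('top')
a=cv2.resize(d['image'][:,:,::-1],(400,300));b=cv2.resize(s['image'][200:350,230:430,::-1],(400,300))
cv2.imwrite('pics/e.png',np.hstack([a,b]))
for n in('side','top'):
    d=dict(np.load(n+'.npz'));P=pts(d);hsv=cv2.cvtColor(d['image'],cv2.COLOR_RGB2HSV).astype(int)
    m=((hsv[...,0]<6)|(hsv[...,0]>172))&(hsv[...,1]>150)&(P[...,2]>118)&(abs(P[...,0]-470)<30)&(abs(P[...,1]-133)<30)
    q=P[m];print(n,len(q),q.mean(0),q.min(0),q.max(0)) if len(q) else 0
E
```

```text
[469.44756201 122.44899456 169.12043272]
side 103 [471.54756872 137.16275039 135.85642702] [460.7352062  125.29815781 120.6605576 ] [481.0974417  144.21143598 140.8733798 ]
```

View pics/e.png

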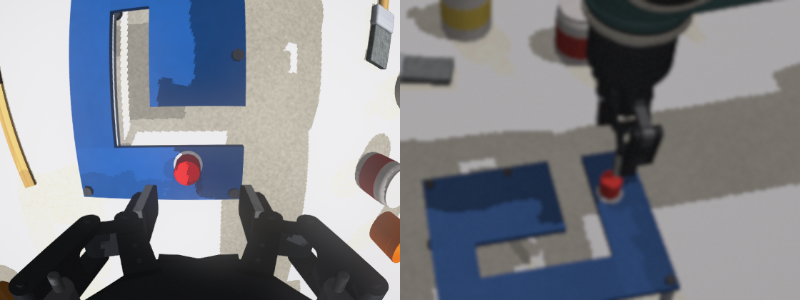

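The knob lies between the open fingers, at wrist (187,172) and side (610,185). The tool still needs about 10 mm in +y before going down.

>>> {"method": "carry_out", "body": {"plan": [[[0.001, 0.0102, 0, 0, 0.055], [0.001, 0.0102, -0.02, 0, 0.055], [0.001, 0.0102, -0.04, 0, 0.055], [0.001, 0.0102, -0.05, 0, 0.055], [0.001, 0.0102, -0.051, 0, 0.055], [0.001, 0.0102, -0.051, 0, 0.015], [0.001, 0.0102, -0.051, 0, 0.015], [0.001, 0.0102, -0.051, 0, 0.015], [0.001, 0.0102, -0.051, 0, 0.015], [0.001, 0.0102, -0.051, 0, 0.015]]], "grip_force": 40}}

```text
clock: 7.7
eef_pos: [471.4, 132.6, 120.3]
eef_rot: [0.0, 0.994, 0.113, 0.001]
ft_force: [1.3, -4.6, 6.5]
opening: 0.239
gripper_force: 39.3
```

>>> {"method": "carry_out", "body": {"plan": [[[0, 0, 0.004, 0, 0.015], [0, 0, 0.01, 0, 0.015], [0, 0, 0.016, 0, 0.015], [0, 0, 0.022, 0, 0.015], [0, 0, 0.027, 0, 0.015], [0, 0, 0.03, 0, 0.015], [0, 0, 0.031, 0, 0.015], [0, 0, 0.031, 0, 0.015]]]}}

```text
clock: 8.5
eef_pos: [471.2, 132.5, 148.7]
eef_rot: [0.0, 0.994, 0.113, 0.0]
ft_force: [15.3, -1.2, -20.5]
opening: 0.235
gripper_force: 41.5
```

>>> {"method": "carry_out", "body": {"plan": [[[0, 0, -0.001, 0, 0.055], [0, 0, -0.001, 0, 0.055], [0, 0, -0.001, 0, 0.055], [0, 0, 0.03, 0, 0.055], [0, 0, 0.07, 0, 0.055], [0, 0, 0.1, 0, 0.055], [0, -0.05, 0.11, 0, 0.055], [0, -0.1, 0.11, 0, 0.055], [0, -0.15, 0.11, 0, 0.055], [0, -0.2, 0.11, 0, 0.055]]]}}

```text
clock: 9.5
eef_pos: [470.4, -67.9, 261.0]
eef_rot: [0.0, 0.994, 0.113, 0.001]
ft_force: [1.2, 0.4, -0.1]
opening: 0.645
gripper_force: 0.0
```

```bash
python3 - <<'E'
from h import *
print(arm.state()['eef_pos'])
for n in('side','top'):
    d=shot(n);P=pts(d);hsv=cv2.cvtColor(d['image'],cv2.COLOR_RGB2HSV).astype(int);H,S=hsv[...,0],hsv[...,1]
    m=((H<6)|(H>172))&(S>150)&(P[...,2]>118)&(abs(P[...,0]-470)<30)&(abs(P[...,1]-133)<30)
    q=P[m];print(n,'knob',len(q),q.mean(0).round(1),q.min(0),q.max(0)) if len(q) else 0
    m=(H>105)&(H<128)&(S>130)&(abs(P[...,0]-508)<45)&(abs(P[...,1]+350)<50)&(P[...,2]>120)
    q=P[m];print(n,'cap',len(q),q.mean(0).round(1),q.min(0),q.max(0)) if len(q) else 0
E
```

```text
[470.43855929 -67.92176998 260.99487674]
side knob 121 [470.9 136.6 163.2] [461.43659701 124.13236955 150.02647999] [479.63889051 143.87430281 170.06369219]
side cap 66 [ 508.1 -347.2  168.9] [ 497.56099375 -364.22511862  155.97869337] [ 517.41190656 -338.77452645  176.28271737]
top knob 54 [469.4 131.  164. ] [460.68247538 121.89326373 159.41725796] [477.51421073 140.33315167 168.74751653]
top cap 63 [ 508.  -352.3  169.8] [ 499.80363218 -362.61582529  164.87875696] [ 516.47178105 -343.15781689  174.87994493]
```

The knob's top rose from 141 to 170 mm, so it is fully up, and the bottle has not moved. Now to the bottle's neck.

>>> {"method": "carry_out", "body": {"plan": [[[0.01, -0.05, 0, 0, 0.06], [0.02, -0.1, 0, 0, 0.06], [0.03, -0.15, 0, 0, 0.06], [0.038, -0.2, 0, 0, 0.06], [0.038, -0.245, 0, 0, 0.06], [0.038, -0.275, 0, 0, 0.06], [0.038, -0.2845, 0, 0, 0.06], [0.038, -0.2845, -0.02, 0, 0.06], [0.038, -0.2845, -0.035, 0, 0.06], [0.038, -0.2845, -0.035, 0, 0.06]]]}}

```text
clock: 10.6
eef_pos: [508.6, -349.4, 222.9]
eef_rot: [-0.001, 0.994, 0.114, -0.001]
ft_force: [-0.2, 0.7, -0.5]
opening: 0.702
gripper_force: 0.0
```

>>> {"method": "carry_out", "body": {"plan": [[[0, -0.002, -0.02, 0, 0.06], [0, -0.002, -0.05, 0, 0.06], [0, -0.002, -0.08, 0, 0.06], [0, -0.002, -0.092, 0, 0.06], [0, -0.002, -0.097, 0, 0.06], [0, -0.002, -0.097, 0, 0.06]]]}}

```text
clock: 11.2
eef_pos: [509.2, -352.6, 129.2]
eef_rot: [0.0, 0.994, 0.113, 0.0]
ft_force: [-0.4, 0.8, 0.2]
opening: 0.703
gripper_force: 0.0
```

>>> {"method": "carry_out", "body": {"plan": [[[0, 0, 0, 0, 0.045], [0, 0, 0, 0, 0.035], [0, 0, 0, 0, 0.02], [0, 0, 0, 0, 0.02], [0, 0, 0, 0, 0.02], [0, 0, 0, 0, 0.02], [0, 0, 0, 0, 0.02]]], "grip_force": 50}}

```text
clock: 11.9
eef_pos: [509.3, -353.2, 129.8]
eef_rot: [0.001, 0.994, 0.113, 0.001]
ft_force: [-0.1, -0.6, 6.5]
opening: 0.306
gripper_force: 49.5
```

>>> {"method": "carry_out", "body": {"plan": [[[0, 0, 0.01, 0, 0.02], [0, 0, 0.03, 0, 0.02], [0, 0, 0.06, 0, 0.02], [0, 0, 0.09, 0, 0.02], [0, 0, 0.115, 0, 0.02], [0, 0, 0.12, 0, 0.02], [0, 0, 0.12, 0, 0.02]]]}}

```text
clock: 12.6
eef_pos: [509.0, -352.8, 248.7]
eef_rot: [0.0, 0.994, 0.113, 0.0]
ft_force: [-0.4, -0.1, -4.2]
opening: 0.308
gripper_force: 49.8
```

```bash
python3 - <<'E'
from h import *
print(arm.state()['eef_pos'])
s=shot('side')
cv2.imwrite('pics/f.png',cv2.resize(s['image'][60:260,230:430,::-1],(500,500)))
E
```

```text
[ 508.9566063  -352.83219079  248.7432679 ]
```

View pics/f.png

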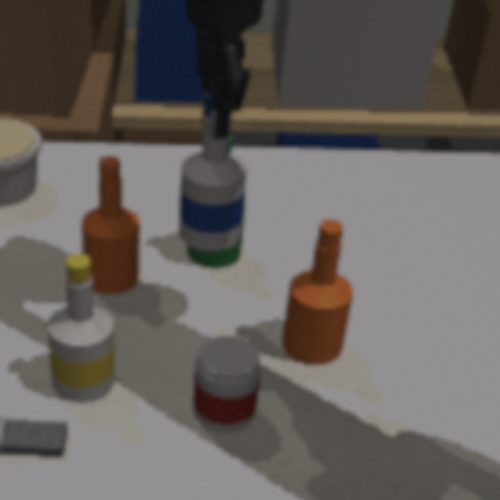

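The bottle hangs upright in the grip, at (212,200). Now I'll carry it over the tin to a spot in front of the mouth.

>>> {"method": "carry_out", "body": {"plan": [[[0.001, 0.015, 0, 0, 0.02], [0.003, 0.05, 0, 0, 0.02], [0.005, 0.095, 0, 0, 0.02], [0.007, 0.14, 0, 0, 0.02], [0.009, 0.185, 0, 0, 0.02], [0.011, 0.23, 0, 0, 0.02], [0.013, 0.275, 0, 0, 0.02], [0.015, 0.32, 0, 0, 0.02], [0.017, 0.355, 0, 0, 0.02], [0.018, 0.375, 0, 0, 0.02]]]}}

```text
clock: 13.65
eef_pos: [526.0, 25.3, 246.8]
eef_rot: [-0.0, 0.993, 0.114, -0.001]
ft_force: [-0.4, -0.6, -3.3]
opening: 0.304
gripper_force: 50.0
```

>>> {"method": "carry_out", "body": {"plan": [[[0, 0.008, 0, 0, 0.02], [0, 0.01, -0.02, 0, 0.02], [0, 0.01, -0.06, 0, 0.02], [0, 0.01, -0.09, 0, 0.02], [0, 0.01, -0.108, 0, 0.02], [0, 0.01, -0.115, 0, 0.02], [0, 0.01, -0.115, 0, 0.02]]]}}

```text
clock: 14.35
eef_pos: [526.3, 32.0, 132.3]
eef_rot: [-0.0, 0.994, 0.113, -0.001]
ft_force: [0.7, -1.3, -3.6]
opening: 0.302
gripper_force: 50.1
```

```bash
python3 - <<'E'
from h import *
s=arm.state();print(s['eef_pos'],s['ft_force'])
w=shot('wrist');s=shot('side')
a=cv2.resize(w['image'][:,:,::-1],(400,300));b=cv2.resize(s['image'][190:370,230:470,::-1],(400,300))
cv2.imwrite('pics/g.png',np.hstack([a,b]))
E
```

```text
[526.30862898  32.01532211 132.32280465] [ 0.66915231 -1.29386886 -3.59963819]
```

View pics/g.png

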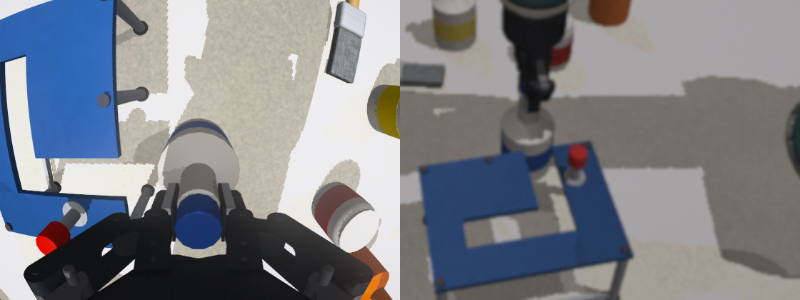

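The bottle hangs about 3 mm above the bench in front of the mouth, at wrist (200,180), with the knob up. I'll check the slot's centre lines from the plate's hole edges.

```bash
python3 - <<'E'
from h import *
a=np.radians(13);ex=np.array([np.cos(a),np.sin(a),0]);ey=np.array([-np.sin(a),np.cos(a),0]);O=np.array([496.2,170.1,114.])
for n in('top','side'):
    d=dict(np.load(n+'.npz'));hsv=cv2.cvtColor(d['image'],cv2.COLOR_RGB2HSV).astype(np.float32)
    im=((hsv[...,0]>105)&(hsv[...,0]<128)&(hsv[...,1]>120)).astype(np.float32)
    # plane sample in rack frame, 0.5 mm
    def row(xs,ys):
        X=O+xs[...,None]*ex+ys[...,None]*ey;c=X@d['R'].T+d['t'];p=c@d['intrinsics'].T
        return cv2.remap(im,(p[...,0]/p[...,2]).astype(np.float32),(p[...,1]/p[...,2]).astype(np.float32),1)
    t=np.arange(-100,170,.5)
    def prof(f,name):
        r=np.median(f,0)
        e=np.where(np.diff((r>.5).astype(int)))[0];print(n,name,t[e])
    for y0 in(-70,-45,-15,5): 
        X,Y=np.meshgrid(t,np.arange(y0-8,y0+8));prof(row(X,Y),f'across leg1 y={y0}')
    for x0 in(40,60,80):
        Y,X=np.meshgrid(t,np.arange(x0-8,x0+8));prof(row(X,Y),f'across leg2 x={x0}')
    X,Y=np.meshgrid(t,np.arange(12,28));prof(row(X,Y),'along leg2')
E
```

```text
top across leg1 y=-70 [-61.  -21.   19.   59.   64.5 139. ]
top across leg1 y=-45 [-68.5 -35.  -30.  -23.5  19.  146. ]
top across leg1 y=-15 [-68.  -48.   18.5 146.5]
top across leg1 y=5 [-68. -21. 107. 146.]
top across leg2 x=40 [-79.5  -0.5  38.   76. ]
top across leg2 x=60 [-78.5 -76.  -73.   -0.5  38.   76. ]
top across leg2 x=80 [-79.5  -0.5  38.5  76.5]
top along leg2 [-68.  -21.5 108.  146. ]
side across leg1 y=-70 [-67.  -64.5 -35.  -17.  -15.5 -15.  -13.    1.5   9.   60.5  65.5 141. ]
side across leg1 y=-45 [-67.5 -53.5 -26.  -20.   19.  148. ]
side across leg1 y=-15 [-67.5 -18.5  19.5 149. ]
side across leg1 y=5 [-67.5 -19.5 107.  148.5]
side across leg2 x=40 [-83.    2.   38.5  80. ]
side across leg2 x=60 [-72.5   2.   39.   80.5]
side across leg2 x=80 [-79.5   2.5  38.5  80.5]
side along leg2 [-67.5 -19.  110.  148.5]
```

>>> {"method": "carry_out", "body": {"plan": [[[0.002, 0.0005, 0, 0, 0.02], [-0.0025, 0.02, 0, 0, 0.02], [-0.007, 0.0395, 0, 0, 0.02], [-0.0105, 0.0545, 0, 0, 0.02], [-0.0137, 0.0686, 0, 0, 0.02], [-0.016, 0.0785, 0, 0, 0.02], [-0.0183, 0.0882, 0, 0, 0.02], [-0.0183, 0.0882, 0, 0, 0.02]]]}}

```text
clock: 15.25
eef_pos: [508.4, 121.3, 133.3]
eef_rot: [-0.0, 0.994, 0.114, -0.0]
ft_force: [0.2, -0.2, -3.8]
opening: 0.303
gripper_force: 50.2
```

```bash
python3 - <<'E'
from h import *
s=arm.state();print(s['eef_pos'],s['ft_force'],s['torque'])
w=shot('wrist');s=shot('side')
a=cv2.resize(w['image'][:,:,::-1],(400,300));b=cv2.resize(s['image'][190:370,230:470,::-1],(400,300))
cv2.imwrite('pics/i.png',np.hstack([a,b]))
E
```

```text
[508.4004917  121.30110608 133.33168993] [ 0.15448896 -0.22151461 -3.77584992] [ 0.01388925  0.05159831 -0.00048202]
```

View pics/i.png

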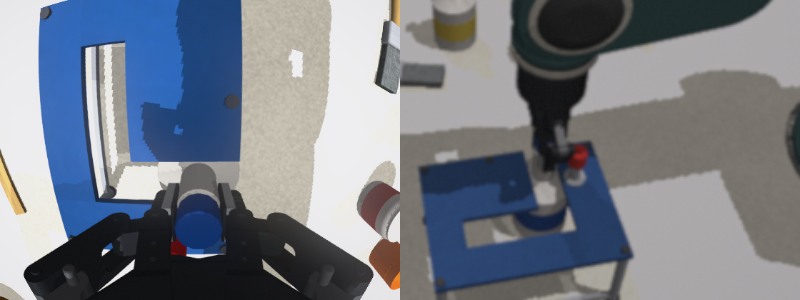

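The neck is in the slot with clearance and no contact force, at wrist (200,180). On to the bend.

>>> {"method": "carry_out", "body": {"plan": [[[-0.0035, 0.015, 0, 0, 0.02], [-0.007, 0.03, 0, 0, 0.02], [-0.01, 0.044, 0, 0, 0.02], [-0.013, 0.057, 0, 0, 0.02], [-0.015, 0.065, 0, 0, 0.02], [-0.0157, 0.0678, 0, 0, 0.02], [-0.0157, 0.0678, 0, 0, 0.02], [-0.0157, 0.0678, 0, 0, 0.02]]]}}

```text
clock: 16.15
eef_pos: [493.0, 188.0, 133.3]
eef_rot: [0.0, 0.994, 0.113, -0.0]
ft_force: [1.4, 0.2, -4.5]
opening: 0.302
gripper_force: 50.2
```

>>> {"method": "carry_out", "body": {"plan": [[[0.0095, 0.0032, 0, 0, 0.02], [0.024, 0.0065, 0, 0, 0.02], [0.0385, 0.0099, 0, 0, 0.02], [0.053, 0.0132, 0, 0, 0.02], [0.068, 0.0167, 0, 0, 0.02], [0.079, 0.0193, 0, 0, 0.02], [0.085, 0.0206, 0, 0, 0.02], [0.089, 0.0216, 0, 0, 0.02], [0.089, 0.0216, 0, 0, 0.02], [0.089, 0.0216, 0, 0, 0.02]]]}}

```text
clock: 17.15
eef_pos: [581.6, 209.8, 133.3]
eef_rot: [0.0, 0.994, 0.113, -0.0]
ft_force: [0.5, 0.1, -4.1]
opening: 0.304
gripper_force: 50.2
```

>>> {"method": "carry_out", "body": {"plan": [[[0.001, 0.0002, 0, 0, 0.02], [0.002, 0.0004, 0, 0, 0.02], [0.002, 0.0004, 0, 0, 0.02]]]}}

```text
clock: 17.45
eef_pos: [583.9, 210.2, 133.4]
eef_rot: [-0.0, 0.994, 0.113, 0.0]
ft_force: [0.6, 0.2, -3.7]
opening: 0.303
gripper_force: 50.2
```

>>> {"method": "carry_out", "body": {"plan": [[[0, 0, -0.001, 0, 0.02], [0, 0, -0.002, 0, 0.02], [0, 0, -0.003, 0, 0.02], [0, 0, -0.004, 0, 0.02], [0, 0, -0.004, 0, 0.02]]]}}

```text
clock: 17.95
eef_pos: [584.1, 210.3, 129.8]
eef_rot: [-0.0, 0.994, 0.113, 0.0]
ft_force: [-1.1, -0.2, 2.3]
opening: 0.305
gripper_force: 50.8
```

>>> {"method": "carry_out", "body": {"plan": [[[0, 0, 0, 0, 0.035], [0, 0, 0, 0, 0.06], [0, 0, 0, 0, 0.06], [0, 0, 0, 0, 0.06], [0, 0, 0.02, 0, 0.06], [0, 0, 0.05, 0, 0.06], [0, 0, 0.09, 0, 0.06], [0, 0, 0.13, 0, 0], [0, 0, 0.13, 0, 0]]]}}

```text
clock: 18.85
eef_pos: [585.1, 210.6, 265.7]
eef_rot: [-0.001, 0.994, 0.113, 0.004]
ft_force: [-1.0, 0.4, 0.5]
opening: 0.373
gripper_force: 0.0
```

>>> {"method": "carry_out", "body": {"plan": [[[-0.04, -0.028, 0, 0, 0], [-0.08, -0.056, 0, 0, 0], [-0.114, -0.079, 0, 0, 0], [-0.114, -0.079, 0, 0, 0], [-0.114, -0.079, -0.03, 0, 0], [-0.114, -0.079, -0.06, 0, 0], [-0.114, -0.079, -0.075, 0, 0], [-0.114, -0.079, -0.075, 0, 0], [-0.114, -0.079, -0.075, 0, 0]]]}}

```text
clock: 19.75
eef_pos: [470.3, 131.4, 185.2]
eef_rot: [-0.0, 0.994, 0.113, 0.0]
ft_force: [-0.5, -0.6, 0.4]
opening: -0.004
gripper_force: 0.0
```

```bash
python3 - <<'E'
from h import *
s=arm.state();print(s['eef_pos'],s['ft_force'])
for n in('side','top'):
    d=shot(n);P=pts(d);hsv=cv2.cvtColor(d['image'],cv2.COLOR_RGB2HSV).astype(int);H,S=hsv[...,0],hsv[...,1]
    m=((H<6)|(H>172))&(S>150)&(P[...,2]>118)&(abs(P[...,0]-470)<30)&(abs(P[...,1]-133)<30)
    q=P[m];print(n,'knob',len(q),q.mean(0).round(1),q.max(0)) if len(q) else 0
    m=(H>105)&(H<128)&(S>130)&(abs(P[...,0]-583)<45)&(abs(P[...,1]-210)<50)&(P[...,2]>130)
    q=P[m];print(n,'cap',len(q),q.mean(0).round(1),q.min(0),q.max(0)) if len(q) else 0
w=shot('wrist')
s=dict(np.load('side.npz'))
a=cv2.resize(w['image'][:,:,::-1],(400,300));b=cv2.resize(s['image'][190:370,230:470,::-1],(400,300))
cv2.imwrite('pics/j.png',np.hstack([a,b]))
E
```

```text
[470.29023309 131.38778348 185.18312214] [-0.52429941 -0.61479794  0.42116948]
side knob 120 [470.8 137.  162.7] [480.47226635 144.67004409 169.92933631]
side cap 200 [583.3 213.4 170.9] [571.81484017 196.82885122 156.21263019] [595.53026123 223.78205116 176.22648657]
top cap 98 [582.2 209.4 170.1] [570.07240045 196.41216628 162.67529708] [594.43311989 222.62722176 175.92090944]
```

View pics/j.png

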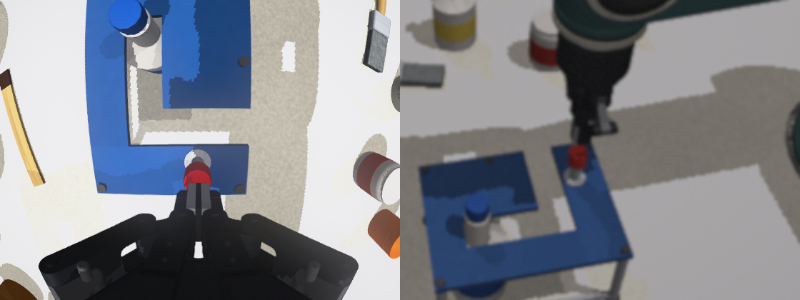

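The bottle stands at the slot's end: the cap measures (582.5,209.5) against the expected (583,210), with its top at 176 by the same measure, so it is down. The fingertips are over the raised red knob, at wrist (197,175). Now I'll press it.

>>> {"method": "carry_out", "body": {"plan": [[[0, 0.001, -0.012, 0, 0], [0, 0.001, -0.018, 0, 0], [0, 0.001, -0.023, 0, 0], [0, 0.001, -0.028, 0, 0], [0, 0.001, -0.033, 0, 0], [0, 0.001, -0.038, 0, 0], [0, 0.001, -0.042, 0, 0], [0, 0.001, -0.045, 0, 0], [0, 0.001, -0.047, 0, 0], [0, 0.001, -0.047, 0, 0]]]}}

```text
clock: 20.9
eef_pos: [470.0, 132.3, 137.5]
eef_rot: [-0.0, 0.994, 0.113, 0.0]
ft_force: [-1.9, 1.0, 5.2]
opening: 0.001
gripper_force: 3.0
```

>>> {"method": "carry_out", "body": {"plan": [[[0, 0, -0.001, 0, 0], [0, 0, -0.002, 0, 0], [0, 0, -0.003, 0, 0], [0, 0, -0.003, 0, 0]]]}}

```text
clock: 21.3
eef_pos: [470.3, 132.3, 137.2]
eef_rot: [-0.0, 0.994, 0.113, 0.001]
ft_force: [-15.9, -1.9, 33.1]
opening: -0.003
gripper_force: 16.6
```

Bottomed out at 137.2 mm against the nominal 137.5. I'll retreat and verify.

>>> {"method": "carry_out", "body": {"plan": [[[0, 0, 0, 0, 0], [0, 0, 0.02, 0, 0], [0, 0, 0.06, 0, 0], [0, 0, 0.11, 0, 0], [-0.03, -0.04, 0.13, 0, 0], [-0.03, -0.09, 0.13, 0, 0], [-0.03, -0.14, 0.13, 0, 0], [-0.03, -0.18, 0.13, 0, 0], [-0.03, -0.18, 0.13, 0, 0], [-0.03, -0.18, 0.13, 0, 0]]]}}

```text
clock: 22.3
eef_pos: [439.8, -48.6, 263.9]
eef_rot: [-0.0, 0.994, 0.112, -0.0]
ft_force: [0.4, -0.3, 0.3]
opening: 0.002
gripper_force: 0.0
```

```bash
python3 - <<'E'
from h import *
s=arm.state();print(s['eef_pos'],s['ft_force'])
for n in('side','top'):
    d=shot(n);P=pts(d);hsv=cv2.cvtColor(d['image'],cv2.COLOR_RGB2HSV).astype(int);H,S=hsv[...,0],hsv[...,1]
    m=((H<6)|(H>172))&(S>150)&(P[...,2]>118)&(abs(P[...,0]-470)<30)&(abs(P[...,1]-133)<30)
    q=P[m];print(n,'knob',len(q),q.mean(0).round(1),q.max(0)) if len(q) else 0
    m=(H>105)&(H<128)&(S>130)&(abs(P[...,0]-583)<45)&(abs(P[...,1]-210)<50)&(P[...,2]>130)
    q=P[m];print(n,'cap',len(q),q.mean(0).round(1),q.max(0)) if len(q) else 0
    m=(H>22)&(H<34)&(S>140)&(P[...,2]>118)&(abs(P[...,0]-646)<60)
    q=P[m];print(n,'yellow',len(q),q.mean(0).round(1)) if len(q) else 0
E
```

```text
[439.80739345 -48.58674308 263.92595683] [ 0.4093205  -0.32051416  0.26534681]
side knob 107 [471.  136.6 136.1] [480.44357607 143.58243203 141.04698583]
side cap 201 [583.4 213.4 170.8] [595.42668585 223.43131994 176.0487138 ]
side yellow 75 [ 645.4 -216.1  168.9]
top knob 50 [470.1 131.  136.1] [479.15020827 140.7682243  141.8327864 ]
top cap 94 [582.3 209.6 170.4] [594.59956519 222.87964497 178.08714471]
top yellow 76 [ 646.  -221.6  170.4]
```

The knob is down again (top back at 141), the cap is down, the bottle is at the end of the slot, and the yellow-capped bottle has not moved.

```bash
python3 -c "
from plant import arm
print(arm.hand_in())"
```

```text
the job is handed in; nothing more can be done
None
```

I handed the job in at about 22 s: cap pressed down, knob pulled up, bottle slid round to the slot's end and knob pushed down again; the last camera check agreed and showed the yellow-capped bottle unmoved, I did not re-measure the tin and brush, and hand-in returned no verdict.

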